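# Bring the red printing block to the copy camera

## Robot

A 7-joint arm with a two-finger parallel gripper is mounted at the origin on the work surface. World frame = base frame: x ahead of the robot, y to its left, z up, the work surface at z = 0. Lengths are in m, angles in degrees, forces in N, time in s.
With the tool pointing down it reaches from about 0.425 to 0.875 m from the base axis. Payload 8.4 kg.
Tool frame: the origin (TCP) lies midway between the tips of the shut fingers; the grasp point (between the pads) lies 19 mm behind it (env.grip_point_offset is the distance from the TCP to the grasp point, in m); z points along the fingers, x is the direction in which the jaws open and shut, and the axes are right-handed (so a half turn about z gives the same grasp; the last joint's range is limited). The gripper opens to 85 mm and grips with 20 to 120 N. Pads are 22 mm wide; open, the fingers measure 114 mm over their backs; the gripper's body (76 mm by 85 mm) begins 54 mm behind the grasp point. The pads swing forward as they close: fully open they stand 13 mm farther back than shut.
Start: joints at [60.092, 19.091, 2.286, 83.961, -0.768, 76.965, -3.352], TCP at [0.267, -0.593, 0.231] pointing down, gripper open.
Joint ranges: [-147.57, 147.57], [-21.85, 119.76], [-74.77, 79.35], [14.55, 137.4], [-85.83, 265.84], [4.83, 119.75], [-152.11, 152.11]. Speed limits (degrees/s): [127.2, 127.2, 159.86, 159.86, 180, 180, 180].

## Interface

Orientations are given as [roll, pitch, yaw] about the fixed x, y, z axes, in that order (R = Rz(yaw) Ry(pitch) Rx(roll)).
In Python, from plant import readout, cams, env, nets gives the robot as it stands. The module is installed in compiled form; this text tells all that it offers.
- The arm moves only by the tool arm_command, never from a script. Its argument "series" is a list that holds one entry, the list of rows, each a list of 7 numbers: the shift along the world's x, y, z normalised to -1 to 1, where 1 is 0.04 m, then the turn, a rotation vector about the world's x, y, z normalised to -1 to 1, where 1 is 360 degrees, then the opening, from 0 (shut) to 1 (fully open). In form: [[[tx, ty, tz, ax, ay, az, hand], ...]]. A call has 1 to 12 rows; each row shifts and turns the commanded pose from where the row before left it; what a row does not reach is not made up. A row lasts 1/10 s, in which the tool goes at most 50 mm and 8.59 degrees, less where a joint would pass 70% of its speed; a pose out of reach is approached as far as the arm can. A call with a number of a shift or a turn outside -1 to 1 is refused whole. A call with a gripper value outside its range is refused whole. The fingers move at their own pace and stop on an object; "force" is the grip in N (left out, the last holds). Time passes only in rows, so rows that do not move let the fingers close. It gives the time, the measured TCP pose, the force and the opening at its end, in the units of the state.
- readout.observe(): the state, without advancing time (a new reading comes with each control period).
- cams.camera(name): name is "scene" or "top" or "wrist"; returns the picture (480x640x3 uint8, red, green, blue); there is no depth.
- cams.get_calibration(name): a dict with "K" (3x3 intrinsics, pixels), "world_to_cam" (4x4, takes a point from world to camera coordinates). Camera axes: x right, y down, z forward; pixel columns grow to the right and rows downward; lengths in m; the calibration is good to about 2 mm. A picture is of the moment at which its call begins: read the wrist's pose just before it. get_calibration takes no time and is no camera call; for the wrist camera it gives the pose at the moment of the call.
- env.sign_off(): hands the job in, once; it reports no verdict.
Trained networks look in the newest picture that a camera, given by its name, has taken for a name from the list of things; names that differ only in an ending like _2 or _b are one class to them, and where a whole thing is asked for, a point or a joint stands for the part that bears it (a point fixed in the world has none). Each returns a list of dicts, best first, with "score" (0 to 1); they miss things now and then, are a little off and sometimes report something else, mostly with a low value. They report only what shows in the picture. A call takes as long as a camera call. They do not tell look-alikes from the thing itself.
- nets.boxes_of(camera, name): "extent" ([left, top, right, bottom] in pixels, round what is visible of it).
- nets.tip_of(camera, name): "pixel" ([column, row] in pixels: a listed point, or the origin of a listed thing).
The state is a dict: "time_s": time; "q": joint angles; "qd": joint speeds; "joint_efforts": joint torques, N m; "position": TCP position; "ee_rot": TCP orientation; "ft_force": force on the tool from outside, world axes, zero at the start; "wrist_torque": the same for the moment, N m; "grip_width": finger opening in m.
Only numpy, scipy, OpenCV 4.12 (cv2) and the standard library are available. Lean on these libraries where they do the work, as an engineer would, in place of code of your own. Each camera call takes 0.05 s, during which the arm holds its last target.

## Task

Draw the tall red printing block straight up out of the slotted rack, and lower it into the groove of the rail carriage, letting go only once it rests on the groove's floor. Then take the carriage by its yellow grip and slide it along the rail towards the copy camera until its ball clicks into the notch in front of the camera, without running past it. Finish while still holding the yellow grip, with the carriage at the notch; leave the other things on the bench alone.

Things in the scene. Friction and masses are not known exactly. Their poses are not given: they have to be found in the camera images.
- block_mid (a point): Centre of the red wooden printing block, a flat plate 9 mm thick (its x), 80 mm wide (its y), 100 mm tall (its z), red with a carved pale mast on both faces, about 60 g. Loose. It stands on edge in one of the rack's three slots and is the only tall block there; its origin is half-way up. Either face may point either way.
- rack: Fixed plywood rack, 190 mm (its x) by 98 mm (its y), origin at the centre of its underside on the bench. Three slots at x = -55, 0 and +55 mm, each 12 mm wide in x and 86 mm long in y, floor 12 mm above the bench, walls up to 46 mm; the two side boards at y = +-46 mm are 46 mm high. The red block's top is 112 mm above the bench, the other blocks' tops 67 mm.
- pale_block_mid (a point): Centre of the short pale wood block (9 x 80 x 55 mm) in another slot of the rack; to be left alone.
- dark_block_mid (a point): Centre of the short dark block (9 x 80 x 55 mm) in another slot of the rack; to be left alone.
- carriage: Grey carriage, 64 mm (its x) by 110 mm (its y, along the rail), origin at the centre of its underside 15 mm above the bench. It slides only along its own -y, away from the rack side and towards the notch; rail friction about 1.2 N with light damping (about 4 N per m/s). It stays where it is left. End stop 185 mm from the start of the rail travel; it starts 0 to 30 mm along.
- groove (a point): Point on the carriage: centre of the floor of its upright groove, 31 mm above the bench. The groove is 12 mm wide (carriage x), 86 mm long (carriage y), 22 mm deep, with aluminium lips above that flare outward, up to 33 mm above the floor. The seated red block's centre lies 50 mm above this point and its top 131 mm above the bench.
- grip (a point): Centre of the carriage's yellow square grip, 22 x 22 mm and 42 mm tall, on a steel stem of 6 mm radius, 95 mm from the groove's centre along the carriage's +y (trailing end). Grip centre 86 mm and grip top 107 mm above the bench. Its faces are square to the carriage's axes.
- ball (a point): Point on the carriage: the spring-loaded steel ball at the middle of its far (+x) side, in line with a red mark on top. It moves with the carriage; the point is at the ball's extended place.
- notch (a point): Where the ball sits when home in the notch, a gap between two brass ridges 10 mm apart on the dark index clamp by the rail; white line on the clamp, black copy camera behind. Axes as the rail: the carriage comes from +y, moving to -y. Resistance of 6 to 12 N starts 10 mm before the notch; past the ridge's crest, 5 mm before, the ball pulls forward into the notch. An equal ridge follows.
- ink_can_center (a point): Middle of a blue ink can, 60 mm across, 70 mm tall; bystander.
- ink_jar_center (a point): Middle of an amber ink jar, 56 mm across, 75 mm tall; bystander.
- mug_rim (a point): Centre of the mouth of a white mug, 80 mm across, 90 mm tall; bystander.
- brayer: Ink roller with wooden handle, about 170 mm long, 24 mm high, lying on the bench; origin on its underside near the roller; bystander.
- gouge: Carving gouge, 155 mm long, 18 mm high, lying on the bench; origin on its underside; bystander.
Mind the look-alikes: they are no part of the job. What is shaped like the rack but green is not meant. Leave any green look-alike of the part that bears block_mid alone.

How it is judged (in metres and radians):
On the way, in this order (a step that is already met when the one before it is completed fails the run):
1. the red block is drawn up clear of the rack, held by the fingers (z of block_mid in the frame of rack above 0.105 m and contact force between the fingers and block above 0.5 N), for 0.1 s.
2. the red block rests on the floor of the carriage groove while still held, the carriage still short of the notch (z of block_mid in the frame of groove between 0.04 and 0.055 m and horizontal distance between block_mid and groove below 0.012 m and angle between block_mid's own z axis and vertical below 0.2 rad and angle between the x axis of block_mid and the x axis of groove, either way round below 0.12 rad and contact force between the fingers and block above 0.5 N and y of ball in the frame of notch above 0.02 m), for 0.1 s.
3. the red block is let go, standing in the groove, the carriage still short of the notch (z of block_mid in the frame of groove between 0.04 and 0.055 m and horizontal distance between block_mid and groove below 0.012 m and angle between block_mid's own z axis and vertical below 0.2 rad and angle between the x axis of block_mid and the x axis of groove, either way round below 0.12 rad and contact force between the fingers and block below 0.1 N and y of ball in the frame of notch above 0.02 m), for 0.2 s.
At the end, for the whole second after the job is handed in: Red block on the groove's floor (centre 40-55 mm above it, within 12 mm sideways, upright within 0.2 rad, along the groove within 0.12 rad), not touched by the fingers; ball within 3 mm of the notch, carriage at rest (under 10 mm/s), its yellow grip held by the fingers with over 2 N (z of block_mid in the frame of groove between 0.04 and 0.055 m and horizontal distance between block_mid and groove below 0.012 m and angle between block_mid's own z axis and vertical below 0.2 rad and angle between the x axis of block_mid and the x axis of groove, either way round below 0.12 rad and y of ball in the frame of notch between -0.003 and 0.003 m and linear speed of carriage below 0.01 m/s and contact force between the fingers and carriage above 2 N and distance between the grasp point and grip below 0.05 m and contact force between the fingers and block below 0.1 N); the arm keeps its last pose, push and grip.
It fails at once if the carriage runs more than 9 mm past the notch (y of ball in the frame of notch below -0.009 m).
It fails at once if another block is moved in the rack by more than 15 mm (distance of any of pale_block_mid, dark_block_mid from where it was at the start of the episode above 0.015 m).
It fails at once if a bystander is moved by more than 30 mm (distance of any of ink_can_center, ink_jar_center, mug_rim, brayer, gouge from where it was at the start of the episode above 0.03 m).
It also fails if it takes over 61 s, if anything falls off the work surface, if the arm or the gripper's body presses on something with over 40 N, if the wrist force passes 120 N, or if a joint passes its speed limit or range.

## Working session

There is one attempt and no reset: what is moved stays moved. The work goes in short steps, Python scripts to look and compute and a tool call to move; the robot and the scene stay as the last step left them, time stands still between calls to the robot, and variables do not carry over. Pictures are saved under pics/ and viewed, and the job is handed in when it is done.

Besides the shell and the picture viewer there is one more tool, called as a command line: name --argument value ..., lists and objects as JSON in quotes. arm_command: Moves the arm, as the interface text tells. Scaled input: -1 to 1 covers 0.04 m each way for a shift and 360 degrees each way for a turn. Its arguments: {"type":"object","properties":{"series":{"type":"array","items":{"type":"array","items":{"type":"array","items":{"type":"number"}}}},"force":{"type":"number"}},"required":["series"]}

```bash
mkdir -p pics; ls
python3 - <<'E'
from plant import readout,cams,env,nets
import cv2,json
print(readout.observe())
print(env.grip_point_offset)
for c in ["scene","top"]:
    im=cams.camera(c); cv2.imwrite(f"pics/{c}0.png",im[:,:,::-1])
    k=cams.get_calibration(c); print(c,k["K"].round(1).tolist(),k["world_to_cam"].round(4).tolist())
    for n in ["block_mid","rack","carriage","groove","grip","ball","notch","pale_block_mid","dark_block_mid"]:
        print(n,[(round(d["score"],2),[round(v) for v in d["pixel"]]) for d in nets.tip_of(c,n)[:4]])
E
```

```text
pics
{'time_s': 0.0, 'q': array([60.09177274, 19.1318671 ,  2.2823467 , 84.01146561, -0.76887721,
       76.96493799, -3.3506641 ]), 'qd': array([ 0.06131779, -0.05898812,  0.0104845 ,  0.10573871,  0.07716246,
       -0.02617773,  0.06718162]), 'joint_efforts': array([ 3.91157500e-04, -6.58555198e+01,  1.36557888e+00, -4.05564415e+01,
        1.66883884e-02,  1.24891711e-02,  1.04839597e-05]), 'position': array([ 0.26651788, -0.59234614,  0.23041601]), 'ee_rot': array([ 1.79995493e+02,  9.29528235e-02, -6.57734920e+01]), 'ft_force': array([-0.7527254 ,  0.34021255,  0.33579213]), 'wrist_torque': array([0.01043954, 0.07050957, 0.0253093 ]), 'grip_width': 0.08519457474902715}
0.0187
scene [[448.5, 0.0, 318.8], [0.0, 448.5, 233.9], [0.0, 0.0, 1.0]] [[-0.3477, 0.9375, -0.0149, 0.2412], [0.7038, 0.2504, -0.6647, -0.2837], [-0.6195, -0.2416, -0.7469, 1.3835], [0.0, 0.0, 0.0, 1.0]]
block_mid [(0.88, [471, 274]), (0.57, [357, 239])]
rack [(0.95, [466, 314]), (0.86, [499, 238]), (0.28, [473, 329])]
carriage [(0.94, [315, 283])]
groove [(0.85, [312, 279])]
grip [(0.72, [352, 278])]
ball [(0.82, [302, 295])]
notch [(0.84, [261, 271])]
pale_block_mid [(0.79, [473, 330]), (0.61, [313, 280])]
dark_block_mid [(0.71, [475, 307]), (0.52, [316, 283])]
top [[599.3, 0.0, 325.1], [0.0, 599.3, 235.9], [0.0, 0.0, 1.0]] [[0.0214, -0.9998, -0.0025, -0.0836], [-0.9718, -0.0202, -0.2351, 0.5517], [0.235, 0.0074, -0.972, 1.2474], [0.0, 0.0, 0.0, 1.0]]
block_mid [(0.79, [166, 258]), (0.72, [283, 278])]
rack [(0.57, [137, 355])]
carriage [(0.87, [318, 228]), (0.53, [166, 259]), (0.24, [319, 322])]
groove [(0.91, [315, 222])]
grip [(0.58, [274, 209])]
ball [(0.88, [318, 209])]
notch [(0.78, [374, 213])]
pale_block_mid [(0.69, [162, 213])]
dark_block_mid [(0.54, [160, 238])]
```

View pics/scene0.png

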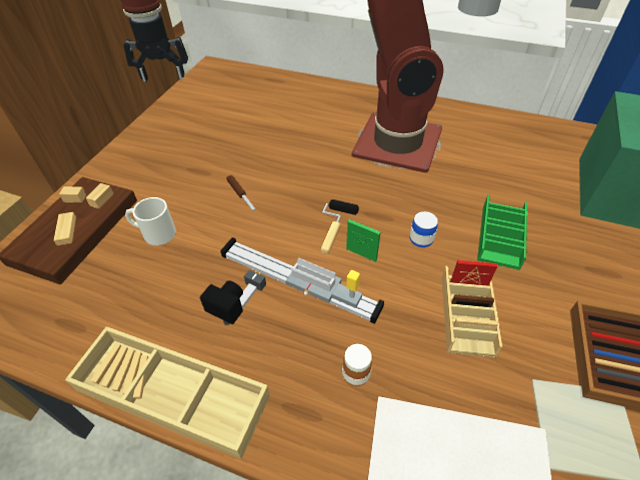

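View pics/top0.png

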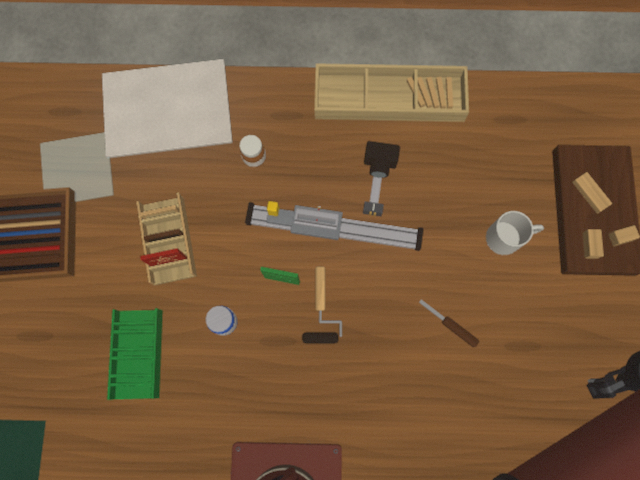

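The real rack is the plywood one (scene ~470,315; top ~165,240). The green rack (scene 500,235; top 135,355) and green block (scene 363,240; top 280,276) are look-alikes. The red block is at scene ~472,272 and top ~165,257. Next I'll check enlarged crops.

```bash
cat > h.py <<'E'
import numpy as np,cv2
from plant import readout,cams,env,nets
def proj(c,P,k=None):
    k=k or cams.get_calibration(c); T=k["world_to_cam"]; P=np.atleast_2d(P)
    q=(T[:3,:3]@P.T).T+T[:3,3]; q=q@k["K"].T; return q[:,:2]/q[:,2:]
def back(c,px,z,k=None):
    k=k or cams.get_calibration(c); T=k["world_to_cam"]; R=T[:3,:3]; C=-R.T@T[:3,3]
    d=R.T@np.linalg.inv(k["K"])@np.array([px[0],px[1],1.]); return C+d*(z-C[2])/d[2]
E
python3 - <<'E'
from h import *
for n,px in dict(block=(.081-.031+.012,)).items(): pass
Z=dict(block_mid=.062,rack=0,carriage=.015,groove=.031,grip=.086,ball=.03,notch=.03,pale_block_mid=.0395,dark_block_mid=.0395)
S=dict(block_mid=(471,274),rack=(466,314),carriage=(315,283),groove=(312,279),grip=(352,278),ball=(302,295),notch=(261,271))
Tp=dict(block_mid=(166,258),carriage=(318,228),groove=(315,222),grip=(274,209),ball=(318,209),notch=(374,213))
for n in S: print(n,back("scene",S[n],Z[n]).round(3), back("top",Tp[n],Z[n]).round(3) if n in Tp else "")
a=cv2.imread("pics/top0.png"); b=cv2.imread("pics/scene0.png")
cv2.imwrite("pics/c1.png",cv2.resize(a[190:290,120:260],None,fx=5.7,fy=5.7,interpolation=cv2.INTER_CUBIC))
cv2.imwrite("pics/c2.png",cv2.resize(a[180:260,235:435],None,fx=4,fy=4,interpolation=cv2.INTER_CUBIC))
cv2.imwrite("pics/c3.png",cv2.resize(b[250:365,430:515],None,fx=5,fy=5,interpolation=cv2.INTER_CUBIC))
E
```

```text
block_mid [0.487 0.275 0.062] [0.498 0.274 0.062]
rack [0.548 0.287 0.   ] 
carriage [ 0.592 -0.047  0.015] [ 0.584 -0.055  0.015]
groove [ 0.595 -0.053  0.031] [ 0.594 -0.048  0.031]
grip [0.601 0.041 0.086] [0.606 0.041 0.086]
ball [ 0.641 -0.058  0.03 ] [ 0.625 -0.054  0.03 ]
notch [ 0.612 -0.17   0.03 ] [ 0.618 -0.182  0.03 ]
```

View pics/c1.png

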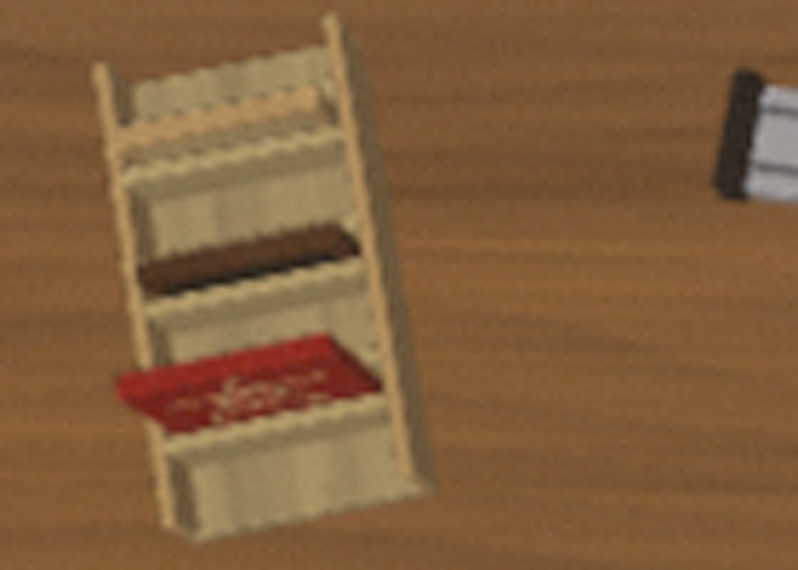

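View pics/c2.png

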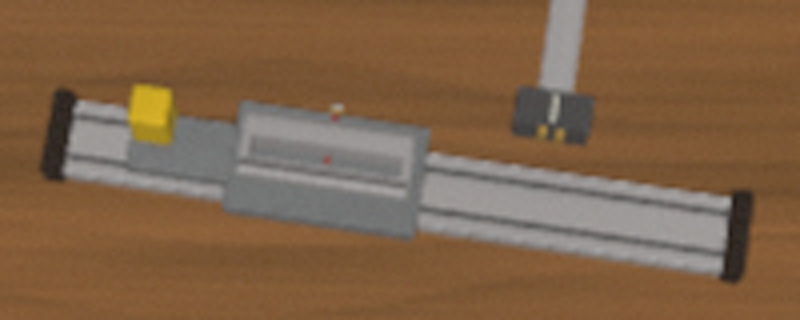

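View pics/c3.png

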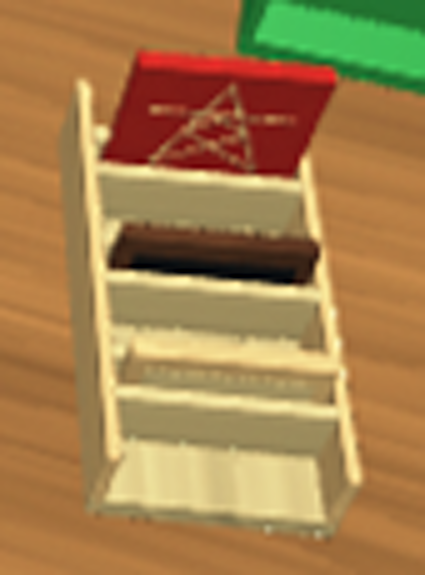

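arm_command --series '[[[0.5,1,0.2,0,0,0.0134,1],[0.5,1,0.2,0,0,0.0134,1],[0.5,1,0.2,0,0,0.0134,1],[0.5,1,0.2,0,0,0.0134,1],[0.5,1,0.2,0,0,0.0134,1],[0.5,1,0.2,0,0,0.0134,1],[0.5,1,0.2,0,0,0.0134,1],[0.5,1,0.2,0,0,0.0134,1],[0.5,1,0.2,0,0,0.0134,1],[0.5,1,0.2,0,0,0.0134,1],[0.5,1,0.2,0,0,0.0134,1],[0.5,1,0.2,0,0,0.0134,1]]]'

```text
time_s: 2.2
position: [0.5072, -0.111, 0.328]
ee_rot: [180.0, -0.0, -7.7]
ft_force: [1.3, -1.5, 0.6]
grip_width: 0.0853
```

Run:
```python
from h import *
o=readout.observe(); print(o["position"].round(4),o["ee_rot"].round(2),o["time_s"])
k=cams.get_calibration("wrist"); im=cams.camera("wrist"); cv2.imwrite("pics/w1.png",im[:,:,::-1])
print(k["K"].round(1).tolist(),k["world_to_cam"].round(3).tolist())
Z=dict(groove=.031,grip=.086,ball=.03,notch=.03)
for n in Z:
    for d in nets.tip_of("wrist",n)[:2]: print(n,round(d["score"],2),np.round(d["pixel"],1),back("wrist",d["pixel"],Z[n],k).round(4))
```

```text
[ 0.5072 -0.111   0.328 ] [ 1.7998e+02 -4.0000e-02 -7.7000e+00] 2.2
[[394.0, 0.0, 324.8], [0.0, 394.0, 236.5], [0.0, 0.0, 1.0]] [[0.991, -0.134, 0.002, -0.516], [-0.128, -0.943, 0.307, -0.11], [-0.039, -0.304, -0.952, 0.458], [0.0, 0.0, 0.0, 1.0]]
groove 0.94 [400.4 113.3] [ 0.5959 -0.0482  0.031 ]
groove 0.48 [421.8 227.7] [ 0.611  -0.1786  0.031 ]
grip 0.67 [4.133e+02 2.000e-01] [0.6038 0.0449 0.086 ]
ball 0.66 [430.2 118.8] [ 0.6273 -0.0581  0.03  ]
notch 0.82 [421.6 228.8] [ 0.6109 -0.1802  0.03  ]
```

View pics/w1.png

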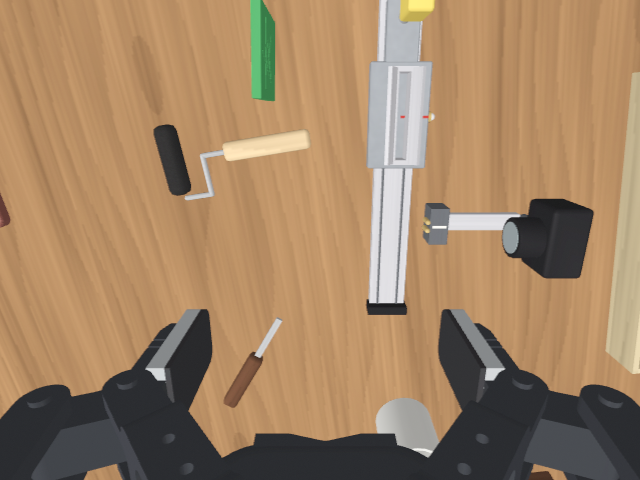

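arm_command --series '[[[-0.05,0.9,0,0,0,0.0058,1],[-0.05,0.9,0,0,0,0.0058,1],[-0.05,0.9,0,0,0,0.0058,1],[-0.05,0.9,0,0,0,0.0058,1],[-0.05,0.9,0,0,0,0.0058,1],[-0.05,0.9,0,0,0,0.0058,1],[-0.05,0.9,0,0,0,0.0058,1],[-0.05,0.9,0,0,0,0.0058,1],[0,0,0,0,0,0,1]]]'

```text
time_s: 3.35
position: [0.4896, 0.1788, 0.3272]
ee_rot: [-179.9, 0.0, 9.1]
ft_force: [0.7, -0.7, 0.6]
grip_width: 0.0858
```

Run:
```python
from h import *
o=readout.observe(); print(o["position"].round(4),o["ee_rot"].round(2),o["time_s"])
k=cams.get_calibration("wrist"); im=cams.camera("wrist"); cv2.imwrite("pics/w2.png",im[:,:,::-1])
import pickle; pickle.dump(k,open("k2.pkl","wb"))
for n,z in dict(block_mid=.062,pale_block_mid=.0395,dark_block_mid=.0395,rack=0,groove=.031).items():
    for d in nets.tip_of("wrist",n)[:2]: print(n,round(d["score"],2),np.round(d["pixel"],1),back("wrist",d["pixel"],z,k).round(4))
```

```text
[0.4896 0.1788 0.3272] [-1.7991e+02  1.0000e-02  9.1100e+00] 3.35
block_mid 0.96 [282.8 311.2] [0.4629 0.0292 0.062 ]
block_mid 0.56 [348.3  95. ] [0.4962 0.2734 0.062 ]
pale_block_mid 0.75 [456.2  87. ] [0.605  0.2995 0.0395]
dark_block_mid 0.68 [400.1  88.9] [0.5487 0.2886 0.0395]
rack 0.95 [166.7  10.7] [0.2947 0.3283 0.    ]
groove 0.95 [377.9 365.3] [ 0.5948 -0.0468  0.031 ]
```

View pics/w2.png

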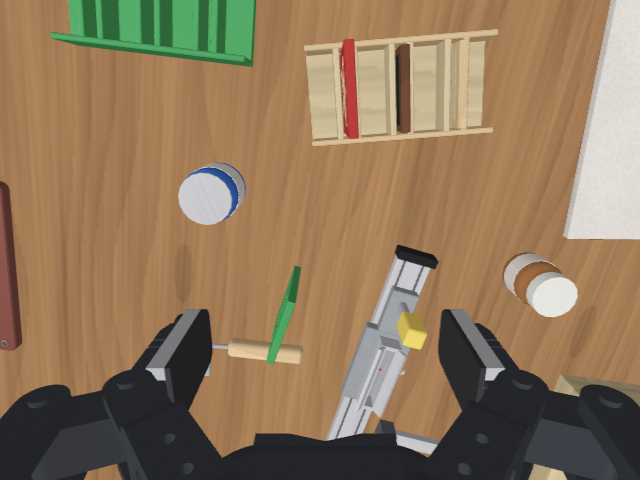

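Run:
```python
from h import *
a=cv2.imread("pics/w2.png")
cv2.imwrite("pics/c4.png",cv2.resize(a[20:160,295:505],None,fx=3.8,fy=3.8,interpolation=cv2.INTER_CUBIC))
```

```text
(no output)
```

View pics/c4.png

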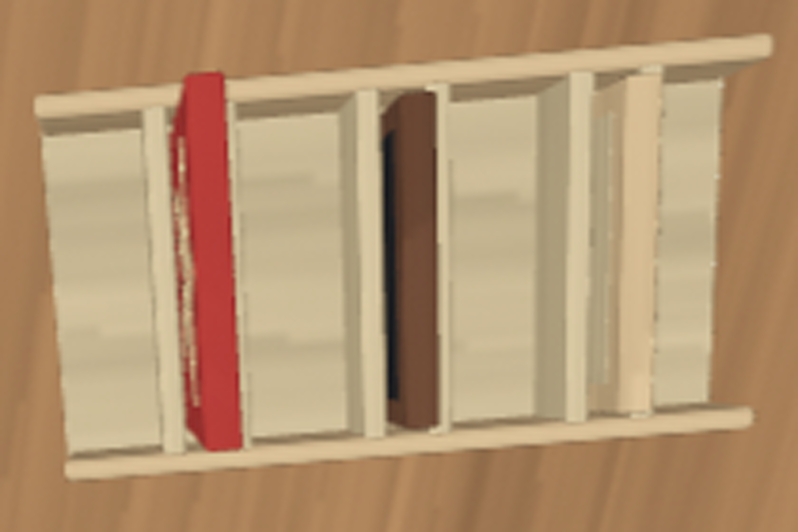

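Run:
```python
from h import *
import pickle;k=pickle.load(open("k2.pkl","rb"))
def s(p): return (p[0]/3.8+295,p[1]/3.8+20)
def yaw(d): return np.degrees(np.arctan2(-d[0],d[1]))
c=[back("wrist",s(p),.112,k) for p in [(186,74),(222,74),(241,449),(207,449)]]
for p in c: print(p.round(4))
print("ctr",np.mean(c,0).round(4)); print(yaw((c[0]+c[1]-c[2]-c[3])[:2]))
c=[back("wrist",s(p),.046,k) for p in [(36,98),(770,36),(751,410),(66,460)]]
for p in c: print(p.round(4))
print("rack",np.mean(c,0).round(4)); 
for a,b in((0,1),(3,2)): d=(c[b]-c[a]);print(np.degrees(np.arctan2(d[1],d[0])),np.linalg.norm(d))
# top-camera red top edge, crop 5.7 off (120,190)
for p in [(118,375),(325,336),(333,343)]: print(back("top",(p[0]/5.7+120,p[1]/5.7+190),.112).round(4))
```

```text
[0.4825 0.313  0.112 ]
[0.4902 0.3143 0.112 ]
[0.5088 0.2373 0.112 ]
[0.501  0.2361 0.112 ]
ctr [0.4956 0.2752 0.112 ]
13.562951684708919
[0.4466 0.3119 0.046 ]
[0.6291 0.3558 0.046 ]
[0.6507 0.2662 0.046 ]
[0.4678 0.2233 0.046 ]
rack [0.5485 0.2893 0.046 ]
13.524593429439076 0.1876717257879363
13.196650749186627 0.18786880370943648
[0.4913 0.3132 0.112 ]
[0.5075 0.2382 0.112 ]
[0.5049 0.235  0.112 ]
```

arm_command --series '[[[0.045,0.8,0,0,0,0.0041,0.5],[0.045,0.8,0,0,0,0.0041,0.5],[0.045,0.8,-0.2,0,0,0.0041,0.5],[0,0,-0.9,0,0,0,0.5],[0,0,-0.9,0,0,0,0.5],[0,0,-0.9,0,0,0,0.5],[0,0,-0.9,0,0,0,0.5],[0,0,-0.3,0,0,0,0.5],[0,0,0,0,0,0,0.5]]]' --force 40

```text
time_s: 4.55
position: [0.4957, 0.2699, 0.1621]
ee_rot: [180.0, 0.2, 13.2]
ft_force: [0.4, -1.0, 0.3]
grip_width: 0.0428
```

Run:
```python
from h import *
o=readout.observe(); print(o["position"].round(4),o["ee_rot"].round(2),o["time_s"],o["ft_force"],o["grip_width"])
k=cams.get_calibration("wrist"); im=cams.camera("wrist"); cv2.imwrite("pics/w3.png",im[:,:,::-1])
p=o["position"]
print(proj("wrist",[p,[.495,.276,.112]],k))
import pickle; pickle.dump(k,open("k3.pkl","wb"))
```

```text
[0.4957 0.2699 0.1621] [1.7996e+02 1.7000e-01 1.3170e+01] 4.55 [ 0.3644391  -0.95691236  0.2530912 ] 0.042755410366085336
[[328.77489998 313.11508747]
 [329.37467281 255.45380803]]
```

View pics/w3.png

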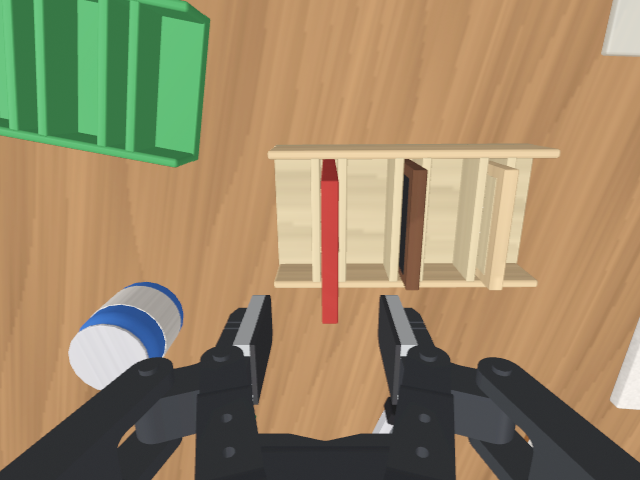

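The red block (330,180–322) is centred between the fingers and square to them. I'll descend and close.

arm_command --series '[[[-0.02,0.15,-0.5,0,0,0.0005,0.5],[0,0,-0.6,0,0,0,0.5],[0,0,-0.6,0,0,0,0.5],[0,0,-0.55,0,0,0,0.5],[0,0,0,0,0,0,0.2],[0,0,0,0,0,0,0],[0,0,0,0,0,0,0],[0,0,0,0,0,0,0]]]' --force 40

```text
time_s: 5.4
position: [0.4966, 0.278, 0.0756]
ee_rot: [-180.0, -0.2, 13.4]
ft_force: [-0.4, -0.3, 7.0]
grip_width: 0.0088
```

Run:
```python
from h import *
o=readout.observe(); print(o["position"].round(4),o["ee_rot"].round(2),o["time_s"],o["ft_force"],o["grip_width"])
k=cams.get_calibration("wrist"); im=cams.camera("wrist"); cv2.imwrite("pics/w4.png",im[:,:,::-1])
```

```text
[0.4966 0.278  0.0756] [-179.97   -0.19   13.41] 5.4 [-0.40323682 -0.28025689  6.99128866] 0.008752766726451469
```

View pics/w4.png

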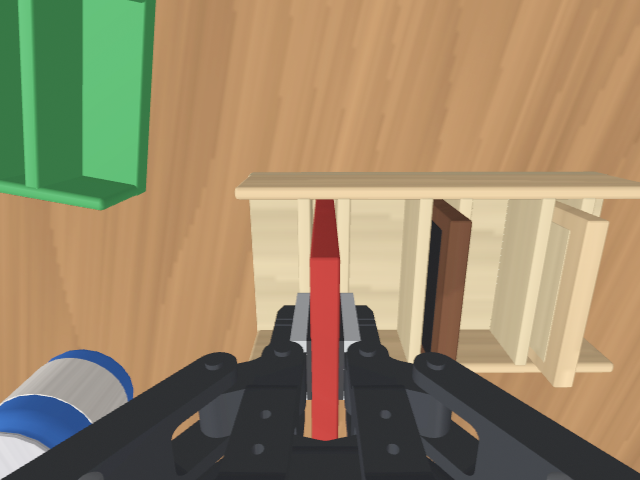

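arm_command --series '[[[0,0,0.3,0,0,0,0],[0,0,0.4,0,0,0,0],[0,0,0.5,0,0,0,0],[0,0,0.5,0,0,0,0],[0,0,0.5,0,0,0,0],[0,0,0.5,0,0,0,0],[0,0,0.5,0,0,0,0],[0,0,0.2,0,0,0,0],[0,0,0,0,0,0,0],[0,0,0,0,0,0,0]]]'

```text
time_s: 6.45
position: [0.495, 0.277, 0.209]
ee_rot: [180.0, 0.0, 13.4]
ft_force: [-0.9, -0.6, -0.9]
grip_width: 0.0085
```

Run:
```python
from h import *
o=readout.observe(); print(o["position"].round(4),o["ee_rot"].round(2),o["time_s"],o["ft_force"],o["grip_width"])
k=cams.get_calibration("wrist"); im=cams.camera("wrist"); cv2.imwrite("pics/w5.png",im[:,:,::-1])
im=cams.camera("scene"); cv2.imwrite("pics/s5.png",cv2.resize(im[130:380,220:540,::-1],None,fx=2.4,fy=2.4))
import pickle; pickle.dump(k,open("k5.pkl","wb"))
```

```text
[0.495 0.277 0.209] [1.7998e+02 2.0000e-02 1.3420e+01] 6.45 [-0.9182936  -0.56101759 -0.88593019] 0.008544622157665422
```

View pics/w5.png

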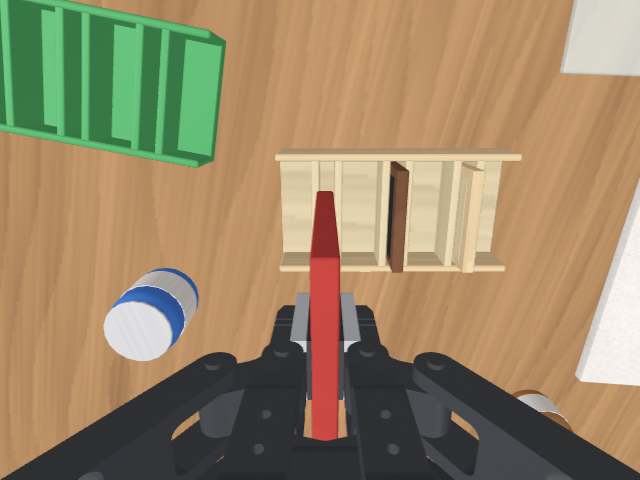

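View pics/s5.png

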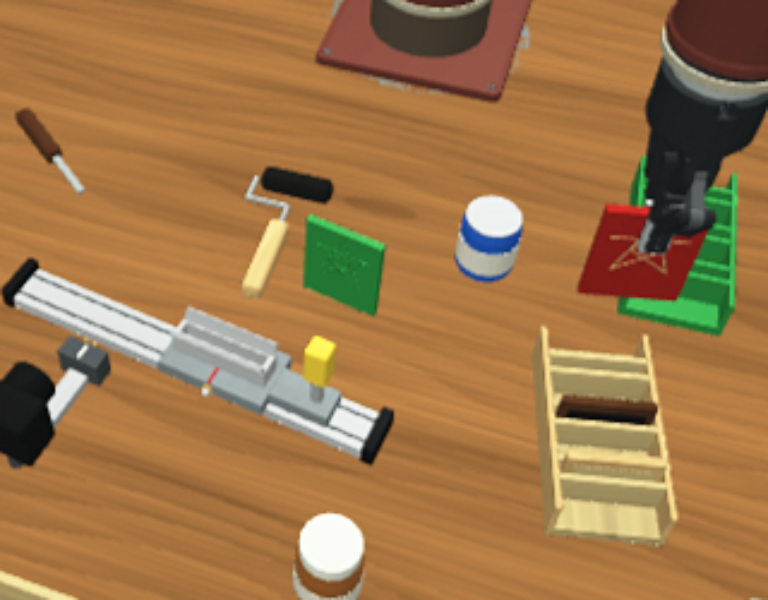

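arm_command --series '[[[0.19,-0.92,0.05,0,0,-0.0049,0],[0.19,-0.92,0.05,0,0,-0.0049,0],[0.19,-0.92,0.05,0,0,-0.0049,0],[0.19,-0.92,0.05,0,0,-0.0049,0],[0.19,-0.92,0.05,0,0,-0.0049,0],[0.19,-0.92,0.05,0,0,-0.0049,0],[0.19,-0.92,0.05,0,0,-0.0049,0],[0.19,-0.92,0.05,0,0,-0.0049,0],[0.19,-0.92,0.05,0,0,-0.0049,0],[0.19,-0.92,0.05,0,0,-0.0049,0],[0.19,-0.92,0,0,0,-0.0049,0],[0,0,0,0,0,-0.0049,0]]]'

```text
time_s: 7.75
position: [0.5783, -0.1344, 0.2276]
ee_rot: [179.9, 0.1, -8.3]
ft_force: [0.5, 0.0, -0.7]
grip_width: 0.0087
```

arm_command --series '[[[0,0,0,0,0,0,0],[0,0,0,0,0,0,0],[0,0,0,0,0,0,0]]]'

```text
time_s: 8.05
position: [0.5788, -0.1259, 0.2291]
ee_rot: [-180.0, 0.0, -7.6]
ft_force: [0.1, 0.2, -0.2]
grip_width: 0.0086
```

Run:
```python
from h import *
o=readout.observe(); print(o["position"].round(4),o["ee_rot"].round(2),o["time_s"],o["ft_force"],o["grip_width"])
k=cams.get_calibration("wrist"); im=cams.camera("wrist"); cv2.imwrite("pics/w6.png",im[:,:,::-1])
import pickle; pickle.dump((k,o),open("k6.pkl","wb"))
for n,z in dict(groove=.031,grip=.086,ball=.03,notch=.03).items():
    for d in nets.tip_of("wrist",n)[:2]: print(n,round(d["score"],2),np.round(d["pixel"],1),back("wrist",d["pixel"],z,k).round(4))
```

```text
[ 0.5788 -0.1259  0.2291] [-1.7998e+02  2.0000e-02 -7.5800e+00] 8.05 [ 0.1043127   0.18721884 -0.15914893] 0.008556069819519646
groove 0.97 [331.9 111.1] [ 0.5933 -0.0503  0.031 ]
ball 0.67 [374.4 114.1] [ 0.6279 -0.0573  0.03  ]
notch 0.62 [368.4 250.7] [ 0.6112 -0.1764  0.03  ]
```

View pics/w6.png

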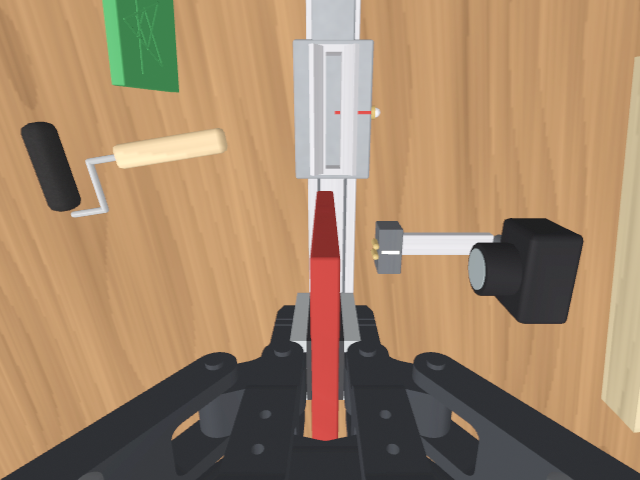

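Run:
```python
from h import *
a=cv2.imread("pics/w6.png")
cv2.imwrite("pics/c6.png",cv2.resize(a[0:195,270:400],None,fx=3,fy=3,interpolation=cv2.INTER_CUBIC))
cv2.imwrite("pics/c6b.png",cv2.resize(a[180:340,270:400],None,fx=3.7,fy=3.7,interpolation=cv2.INTER_CUBIC))
```

```text
(no output)
```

View pics/c6.png

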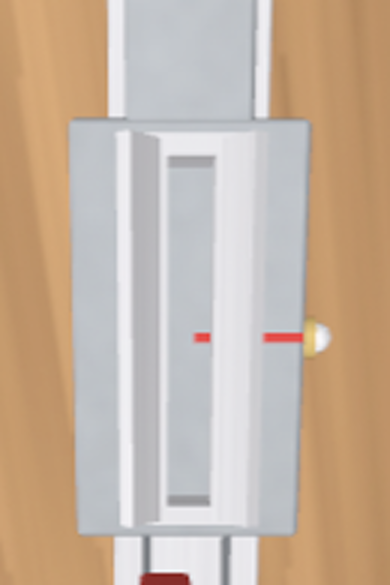

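View pics/c6b.png

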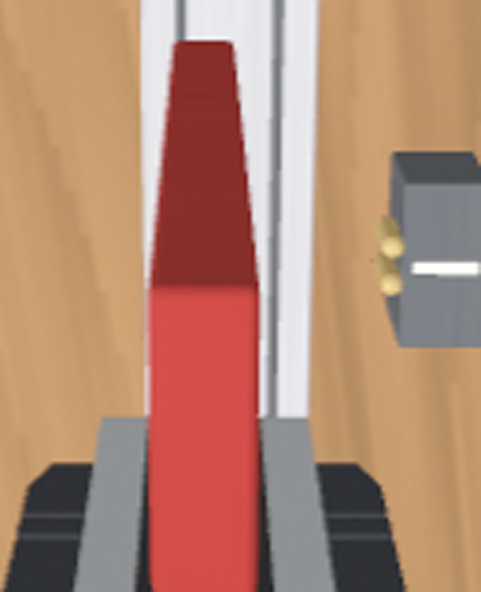

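Run:
```python
from h import *
import pickle;k,o=pickle.load(open("k6.pkl","rb"))
s=lambda p:(p[0]/3+270-.33,p[1]/3-.33)
for z in (.050,.053):
    c=[back("wrist",s(p),z,k) for p in [(69,119),(310,119),(296,535),(78,535)]]
    m=np.mean(c,0); d=(c[0]+c[1]-c[2]-c[3]); print(z,m.round(4),"yaw",np.degrees(np.arctan2(-d[0],d[1])),[np.linalg.norm(c[i]-c[(i+1)%4]).round(4) for i in range(4)])
# groove floor ends at z .031/.053 
for z,p in [(.031,(191,166)),(.053,(191,156)),(.031,(189,495)),(.053,(189,505)),(.053,(167,330)),(.053,(213,330)),(.053,(283,338)),(.03,(318,338))]: print(z,p,back("wrist",s(p),z,k).round(4))
# lip tops z .064: left lip outer/inner
for p in [(118,130),(258,130),(122,525),(250,525)]: print("lip",back("wrist",s(p),.064,k).round(4))
# held block
sb=lambda p:(p[0]/3.7+270-.36,p[1]/3.7+180-.36)
P=o["position"]
for p in [(150,288),(259,288)]: print("top far",(back("wrist",sb(p),P[2]+.0364,k)-P).round(4))
for p in [(174,42),(234,42)]: print("bot far",(back("wrist",sb(p),P[2]+.0364-.1,k)-P).round(4))
# notch
for p in [(385,262),(390,244),(390,281)]: print("notch",back("wrist",sb(p),.03,k).round(4))
```

```text
0.05 [ 0.5932 -0.051   0.05  ] yaw -7.5758746635922805 [np.float64(0.0594), np.float64(0.1028), np.float64(0.0595), np.float64(0.1028)]
0.053 [ 0.5932 -0.051   0.053 ] yaw -7.5758746635922884 [np.float64(0.0588), np.float64(0.1018), np.float64(0.059), np.float64(0.1018)]
0.031 (191, 166) [ 0.5998 -0.0084  0.031 ]
0.053 (191, 156) [ 0.5992 -0.0088  0.053 ]
0.031 (189, 495) [ 0.5884 -0.0938  0.031 ]
0.053 (189, 505) [ 0.588  -0.0935  0.053 ]
0.053 (167, 330) [ 0.588  -0.0484  0.053 ]
0.053 (213, 330) [ 0.5997 -0.05    0.053 ]
0.053 (283, 338) [ 0.6174 -0.0543  0.053 ]
0.03 (318, 338) [ 0.6291 -0.056   0.03  ]
lip [ 0.5824 -0.0023  0.064 ]
lip [ 0.6152 -0.0067  0.064 ]
lip [ 0.5701 -0.0948  0.064 ]
lip [ 0.6031 -0.0992  0.064 ]
top far [-0.0008  0.0379  0.0364]
top far [0.0076 0.0368 0.0364]
bot far [-0.0009  0.0374 -0.0636]
bot far [ 0.0076  0.0363 -0.0636]
notch [ 0.6161 -0.1768  0.03  ]
notch [ 0.6178 -0.1723  0.03  ]
notch [ 0.6169 -0.182   0.03  ]
```

arm_command --series '[[[0.14,0.65,0,0,0,0,0],[0.14,0.65,0,0,0,0,0],[0.135,0.63,0,0,0,0,0],[0,0,-0.6,0,0,0,0],[0,0,-0.6,0,0,0,0],[0,0,-0.6,0,0,0,0],[0,0,-0.4,0,0,0,0],[0,0,0,0,0,0,0],[0,0,0,0,0,0,0],[0,0,0,0,0,0,0]]]'

```text
time_s: 9.3
position: [0.5963, -0.0503, 0.1428]
ee_rot: [-180.0, -0.1, -7.7]
ft_force: [0.9, -0.5, -0.5]
grip_width: 0.0085
```

Run:
```python
from h import *
o=readout.observe(); print(o["position"].round(4),o["ee_rot"].round(2),o["time_s"],o["ft_force"],o["grip_width"])
k=cams.get_calibration("wrist"); im=cams.camera("wrist"); cv2.imwrite("pics/w7.png",im[:,:,::-1])
im=cams.camera("scene"); cv2.imwrite("pics/s7.png",cv2.resize(im[210:335,240:400,::-1],None,fx=4.8,fy=4.8,interpolation=cv2.INTER_CUBIC))
im=cams.camera("top"); cv2.imwrite("pics/t7.png",cv2.resize(im[160:280,235:395,::-1],None,fx=4.8,fy=4.8,interpolation=cv2.INTER_CUBIC))
```

```text
[ 0.5963 -0.0503  0.1428] [-1.7999e+02 -1.2000e-01 -7.7400e+00] 9.3 [ 0.94910089 -0.46165451 -0.49019734] 0.00853791028537911
```

View pics/w7.png

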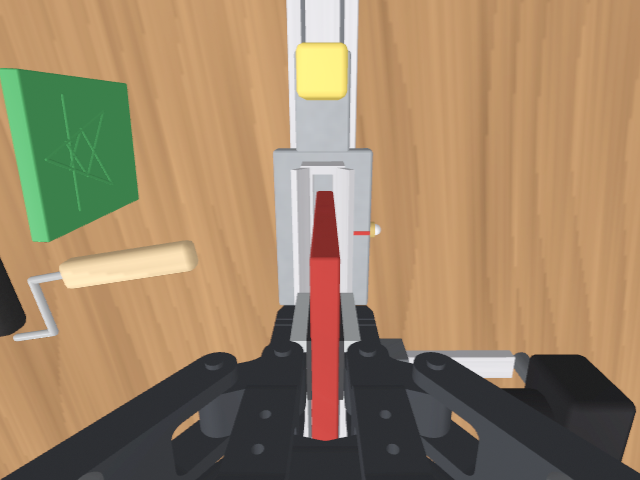

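View pics/s7.png

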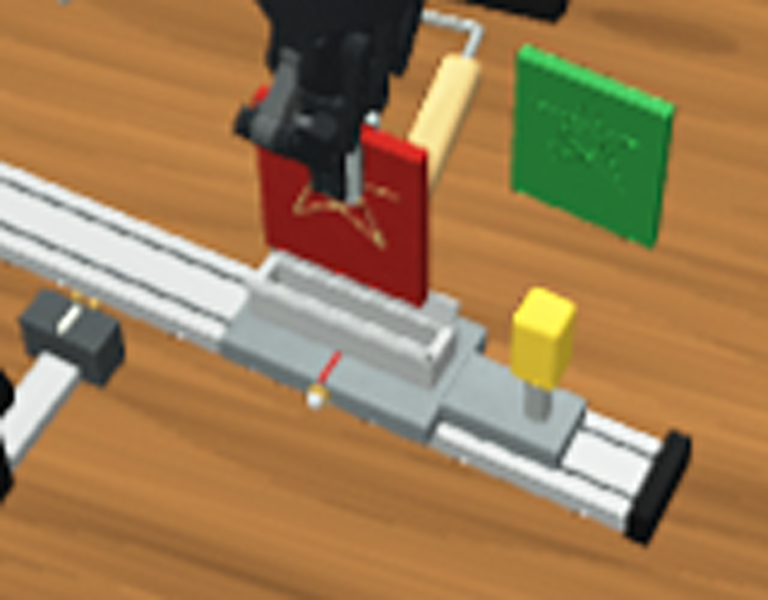

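View pics/t7.png

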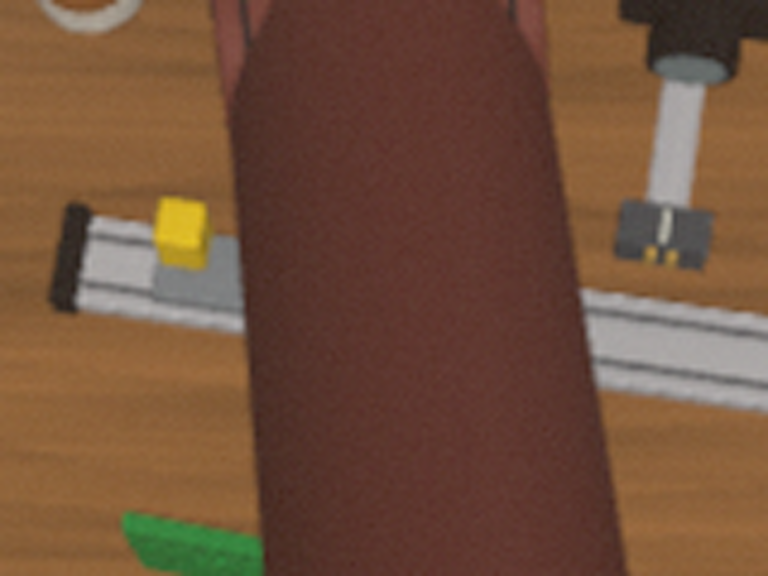

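Run:
```python
from h import *
a=cv2.imread("pics/w7.png")
cv2.imwrite("pics/c7.png",cv2.resize(a[140:310,270:380],None,fx=5,fy=3.5,interpolation=cv2.INTER_CUBIC))
```

```text
(no output)
```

View pics/c7.png

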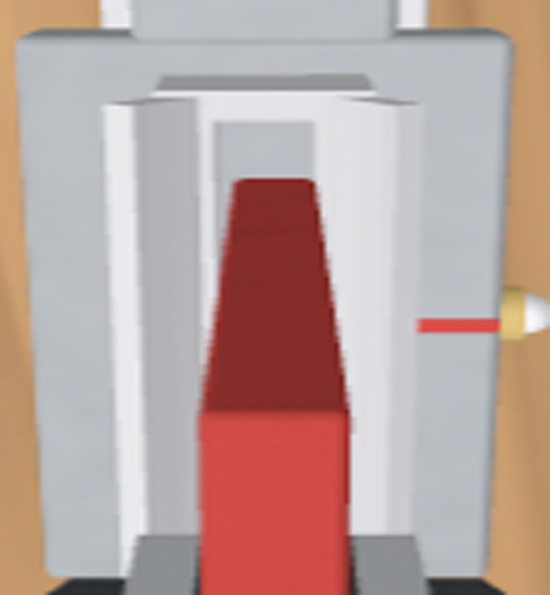

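Run:
```python
from h import *
k=cams.get_calibration("wrist"); P=readout.observe()["position"]; print(P)
s=lambda p:(p[0]/5+270-.4,p[1]/3.5+140-.36)
ex=np.array([np.cos(np.radians(-7.6)),np.sin(np.radians(-7.6)),0]); ey=np.array([-ex[1],ex[0],0])
def f(n,p,z): q=back("wrist",s(p),z,k)-P; print(n,z,(q@ex*1e3).round(2),(q@ey*1e3).round(2))
f("floor L",(214,122),.031);f("floor R",(316,122),.031)
f("floor L53",(214,122),.053);f("floor R53",(316,122),.053)
f("blk bL",(233,181),P[2]-.0636);f("blk bR",(314,181),P[2]-.0636)
f("blk tL",(201,412),P[2]+.0364);f("blk tR",(349,412),P[2]+.0364)
f("base L",(17,38),.035);f("base R",(511,38),.035)
f("base L",(48,575),.035);f("base R",(490,575),.035)
f("lip L",(105,105),.064);f("lip R",(424,105),.064)
f("red mark",(460,326),.045);
```

```text
[ 0.59604543 -0.05041163  0.14235695]
floor L 0.031 -9.17 38.27
floor R 0.031 3.99 38.24
floor L53 0.053 -8.53 41.72
floor R53 0.053 3.49 41.69
blk bL 0.07875694525060774 -5.87 36.81
blk bR 0.07875694525060774 2.73 36.79
blk tL 0.17875694525060776 -5.9 37.55
blk tR 0.17875694525060776 2.64 37.53
base L 0.035 -33.42 53.91
base R 0.035 28.15 53.76
base L 0.035 -33.56 -52.37
base R 0.035 28.85 -52.59
lip L 0.064 -20.36 46.19
lip R 0.064 15.31 46.1
red mark 0.045 22.21 3.17
```

arm_command --series '[[[-0.016,0.053,0,0,0,0,0],[0,0,-0.15,0,0,0,0],[0,0,-0.2,0,0,0,0],[0,0,-0.2,0,0,0,0],[0,0,-0.2,0,0,0,0],[0,0,0,0,0,0,0],[0,0,0,0,0,0,0]]]'

```text
time_s: 10.15
position: [0.5947, -0.0482, 0.111]
ee_rot: [-180.0, 0.0, -7.7]
ft_force: [-0.1, 0.6, -1.8]
grip_width: 0.0082
```

Run:
```python
from h import *
o=readout.observe(); print(o["position"].round(4),o["ee_rot"].round(2),o["time_s"],o["ft_force"],o["grip_width"])
im=cams.camera("wrist"); cv2.imwrite("pics/w8.png",cv2.resize(im[140:330,250:390,::-1],None,fx=4,fy=3,interpolation=cv2.INTER_CUBIC))
```

```text
[ 0.5947 -0.0482  0.111 ] [-1.7999e+02  4.0000e-02 -7.7500e+00] 10.15 [-0.08467977  0.58769857 -1.75097704] 0.008239364590369997
```

View pics/w8.png

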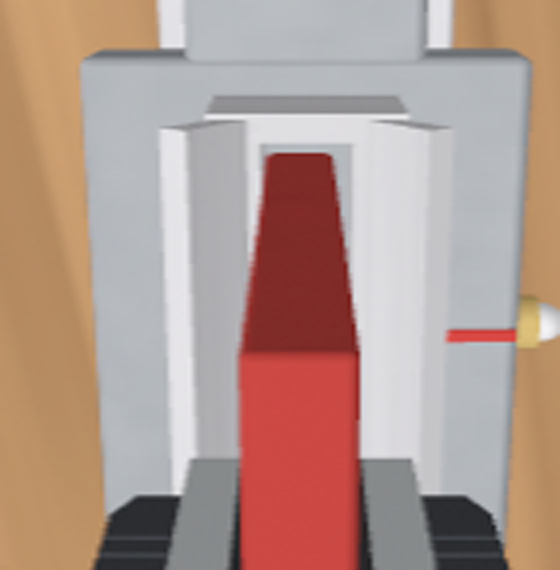

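arm_command --series '[[[0.01,0,-0.15,0,0,0,0],[0,0,-0.13,0,0,0,0],[0,0,-0.08,0,0,0,0],[0,0,-0.05,0,0,0,0],[0,0,0,0,0,0,0],[0,0,0,0,0,0,0]]]'

```text
time_s: 10.8
position: [0.5952, -0.0482, 0.0949]
ee_rot: [-180.0, 0.0, -7.7]
ft_force: [0.2, 0.1, -0.6]
grip_width: 0.0084
```

Run:
```python
from h import *
o=readout.observe(); print(o["position"].round(4),o["ee_rot"].round(2),o["time_s"],o["ft_force"],o["grip_width"])
im=cams.camera("wrist"); cv2.imwrite("pics/w9.png",cv2.resize(im[140:330,250:390,::-1],None,fx=4,fy=3,interpolation=cv2.INTER_CUBIC))
```

```text
[ 0.5952 -0.0482  0.0949] [-1.80e+02  1.00e-02 -7.74e+00] 10.8 [ 0.21684011  0.10176194 -0.5807767 ] 0.008385733358645233
```

View pics/w9.png

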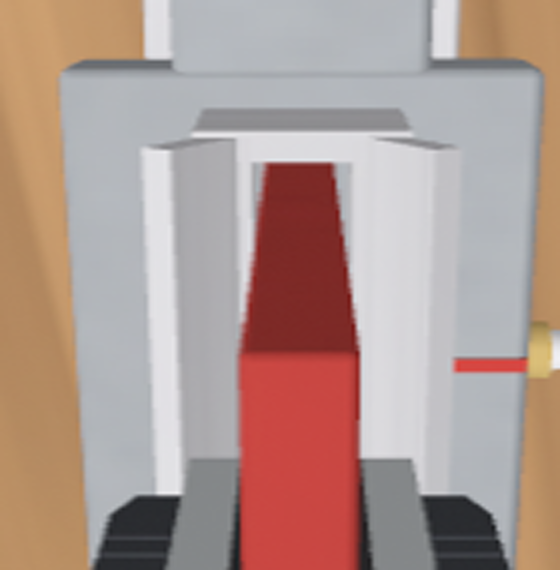

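arm_command --series '[[[0,0,-0.03,0,0,0,0],[0,0,-0.03,0,0,0,0],[0,0,0,0,0,0,0],[0,0,0,0,0,0,0]]]'

```text
time_s: 11.25
position: [0.5957, -0.0482, 0.0945]
ee_rot: [180.0, -0.1, -7.8]
ft_force: [-5.7, -0.7, 16.0]
grip_width: 0.0088
```

arm_command --series '[[[0,0,0.02,0,0,0,0],[0,0,0,0,0,0,0],[0,0,0,0,0,0,0.2],[0,0,0,0,0,0,0.4],[0,0,0,0,0,0,0.4],[0,0,0,0,0,0,0.4],[0,0,0,0,0,0,0.4]]]'

```text
time_s: 11.95
position: [0.5952, -0.0482, 0.0932]
ee_rot: [-180.0, 0.0, -7.7]
ft_force: [-0.0, -0.2, 0.5]
grip_width: 0.0345
```

Run:
```python
from h import *
o=readout.observe(); print(o["position"].round(4),o["ee_rot"].round(2),o["time_s"],o["ft_force"],o["grip_width"])
im=cams.camera("wrist"); cv2.imwrite("pics/w10.png",im[:,:,::-1])
```

```text
[ 0.5952 -0.0482  0.0932] [-1.80e+02  1.00e-02 -7.75e+00] 11.95 [-0.0470344  -0.22344184  0.51516155] 0.034529694375886884
```

View pics/w10.png

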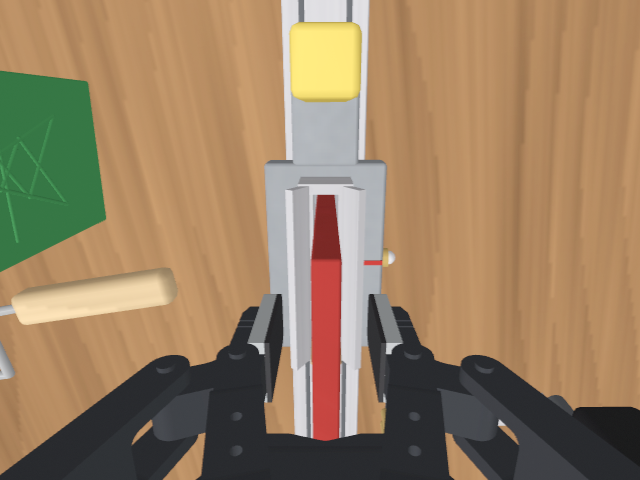

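arm_command --series '[[[0,0,0.3,0,0,0,0.45],[0,0,0.6,0,0,0,0.5],[0,0,0.7,0,0,0,0.6],[0,0,0.5,0,0,0,0.6],[0.1,0.78,0,0,0,0,0.6],[0.1,0.78,0,0,0,0,0.6],[0.1,0.77,0,0,0,0,0.6],[0,0,0,0,0,0,0.6],[0,0,0,0,0,0,0.6]]]'

```text
time_s: 12.9
position: [0.6073, 0.0458, 0.1781]
ee_rot: [-180.0, -0.0, -7.6]
ft_force: [-0.2, -1.6, 0.1]
grip_width: 0.0513
```

Run:
```python
from h import *
o=readout.observe(); P=o["position"]; print(o["position"].round(4),o["ee_rot"].round(2),o["time_s"],o["ft_force"],o["grip_width"])
k=cams.get_calibration("wrist")
im=cams.camera("wrist"); cv2.imwrite("pics/w11.png",im[:,:,::-1])
print(proj("wrist",[[.6075,.045,.107],P],k))
im=cams.camera("scene"); cv2.imwrite("pics/s11.png",cv2.resize(im[210:335,240:400,::-1],None,fx=4.8,fy=4.8,interpolation=cv2.INTER_CUBIC))
```

```text
[0.6073 0.0458 0.1781] [-1.7999e+02 -3.0000e-02 -7.6400e+00] 12.9 [-0.18367691 -1.55928826  0.1159839 ] 0.051287975242026634
[[327.78198367 252.91526446]
 [328.6629912  311.8186367 ]]
```

View pics/w11.png

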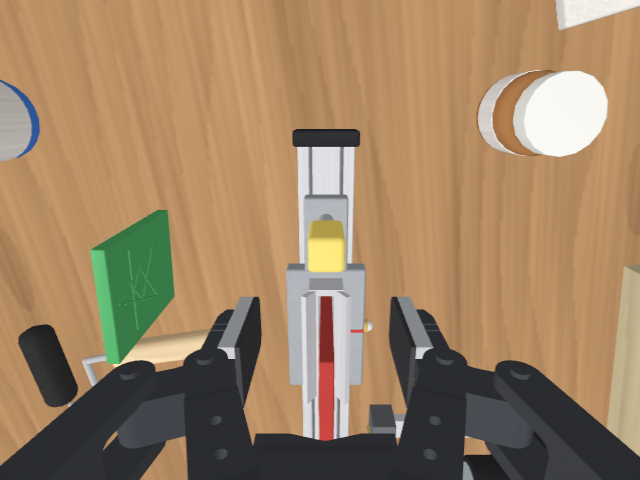

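View pics/s11.png

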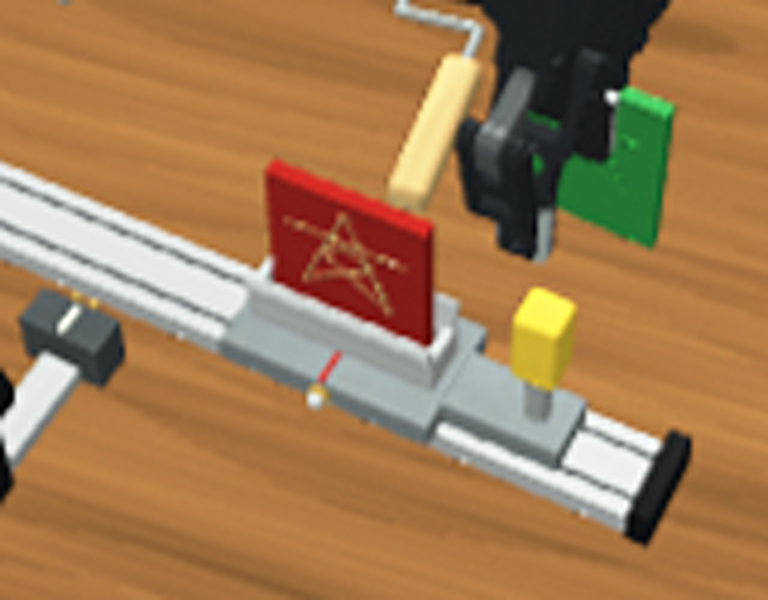

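arm_command --series '[[[0,-0.02,-0.6,0,0,0,0.6],[0,0,-0.7,0,0,0,0.6],[0,0,-0.7,0,0,0,0.6],[0,0,-0.6,0,0,0,0.6],[0,0,0,0,0,0,0.6],[0,0,0,0,0,0,0],[0,0,0,0,0,0,0],[0,0,0,0,0,0,0],[0,0,0,0,0,0,0]]]' --force 80

```text
time_s: 13.9
position: [0.6081, 0.0441, 0.0753]
ee_rot: [180.0, -0.1, -7.8]
ft_force: [-2.9, -1.1, 8.6]
grip_width: 0.0207
```

Run:
```python
from h import *
o=readout.observe(); P=o["position"]; print(o["position"].round(4),o["ee_rot"].round(2),o["time_s"],o["ft_force"],o["grip_width"])
k=cams.get_calibration("wrist")
im=cams.camera("wrist"); cv2.imwrite("pics/w12.png",im[:,:,::-1])
im=cams.camera("scene"); cv2.imwrite("pics/s12.png",cv2.resize(im[210:335,240:400,::-1],None,fx=4.8,fy=4.8,interpolation=cv2.INTER_CUBIC))
for c in("scene","wrist","top"):
  if c=="top": cams.camera(c)
  for n,z in dict(ball=.03,notch=.03).items():
    for d in nets.tip_of(c,n)[:2]: print(c,n,round(d["score"],2),np.round(d["pixel"],1),back(c,d["pixel"],z,k if c=="wrist" else None).round(4))
```

```text
[0.6081 0.0441 0.0753] [ 1.80e+02 -1.20e-01 -7.76e+00] 13.9 [-2.89052851 -1.14545397  8.63628261] 0.020707165020152477
scene ball 0.72 [424.2 229.3] [0.3609 0.1529 0.03  ]
scene ball 0.59 [304.8 294.5] [ 0.638  -0.0528  0.03  ]
scene notch 0.68 [261.1 272.2] [ 0.6152 -0.1687  0.03  ]
top notch 0.91 [371.3 213.1] [ 0.6175 -0.1756  0.03  ]
```

View pics/w12.png

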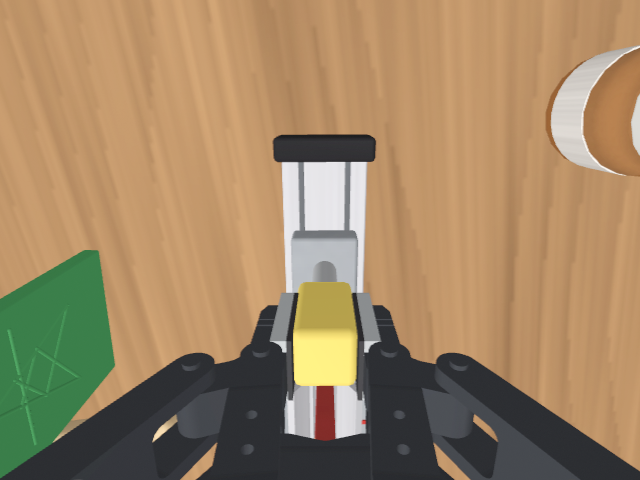

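View pics/s12.png

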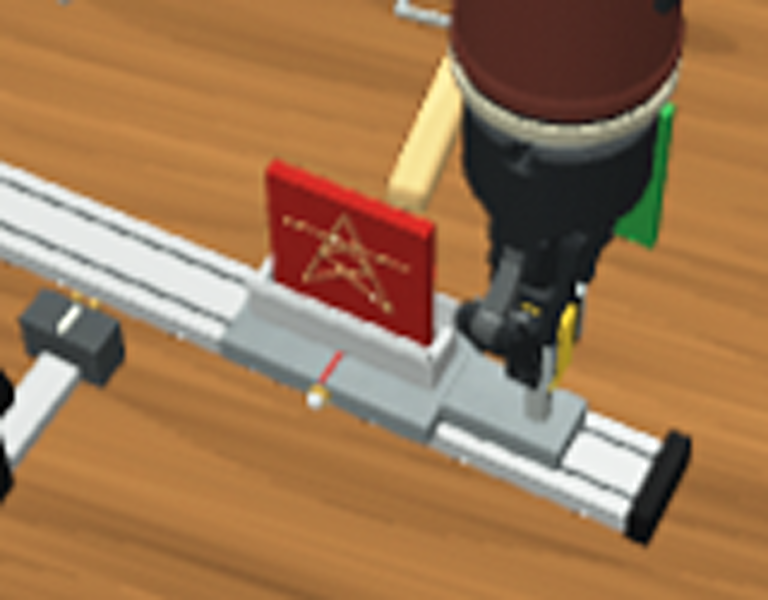

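arm_command --series '[[[-0.016,-0.12,0.03,0,0,0,0],[-0.033,-0.235,0,0,0,0,0],[-0.033,-0.235,0,0,0,0,0],[-0.033,-0.235,0,0,0,0,0],[-0.033,-0.235,0,0,0,0,0],[-0.033,-0.235,0,0,0,0,0],[-0.033,-0.235,0,0,0,0,0],[-0.016,-0.12,0,0,0,0,0],[0,0,0,0,0,0,0]]]'

```text
time_s: 15.25
position: [0.5988, -0.0239, 0.0752]
ee_rot: [179.9, -0.1, -7.8]
ft_force: [4.4, -2.1, 5.6]
grip_width: 0.0209
```

Run:
```python
from h import *
o=readout.observe(); P=o["position"]; print(o["position"].round(4),o["ee_rot"].round(2),o["time_s"],o["ft_force"],o["grip_width"])
im=cams.camera("scene"); cv2.imwrite("pics/s13f.png",im[:,:,::-1]);cv2.imwrite("pics/s13.png",cv2.resize(im[210:335,210:370,::-1],None,fx=4.8,fy=4.8,interpolation=cv2.INTER_CUBIC))
im=cams.camera("top"); cv2.imwrite("pics/t13.png",cv2.resize(im[160:280,255:415,::-1],None,fx=4.8,fy=4.8,interpolation=cv2.INTER_CUBIC))
```

```text
[ 0.5988 -0.0239  0.0752] [ 1.7995e+02 -1.1000e-01 -7.8400e+00] 15.25 [ 4.42133383 -2.10987557  5.55706231] 0.020872616189707423
```

View pics/s13.png

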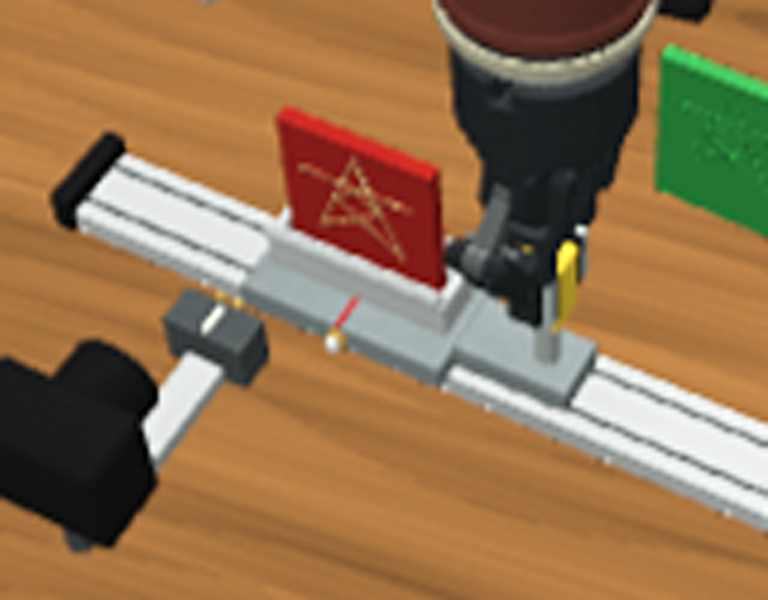

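View pics/t13.png

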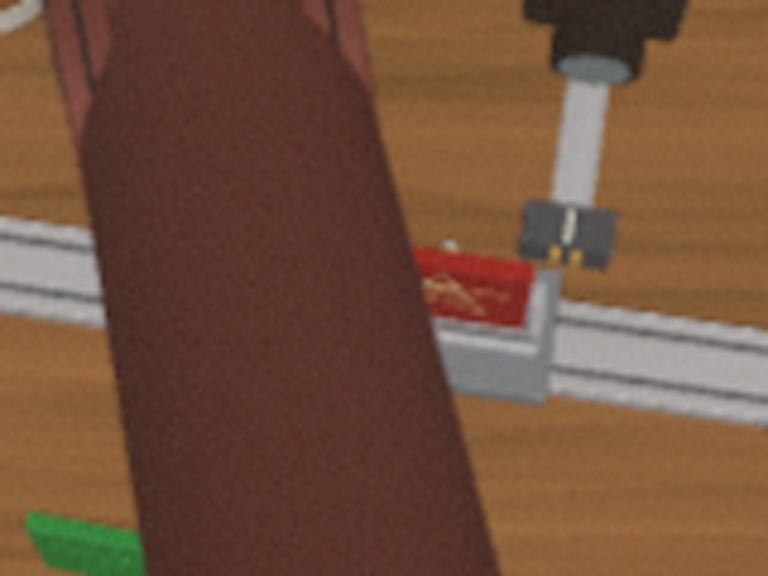

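Run:
```python
from h import *
ey=np.array([.132,.991,0])
s=lambda p:(p[0]/4.8+255-.4,p[1]/4.8+160-.4)
b=back("top",s((450,245)),.03);n=back("top",s((566,257)),.03);print(b,n,(b-n)@ey)
s=lambda p:(p[0]/4.8+210-.4,p[1]/4.8+210-.4)
b=back("scene",s((333,340)),.03);n=back("scene",s((230,300)),.03);print(b,n,(b-n)@ey)
im=cams.camera("scene"); cv2.imwrite("pics/s14.png",cv2.resize(im[255:295,240:300,::-1],None,fx=12,fy=12,interpolation=cv2.INTER_CUBIC))
for c in("scene","top"):
  if c=="top": cams.camera(c)
  for m in ("ball","notch"):
    for d in nets.tip_of(c,m)[:2]: q=back(c,d["pixel"],.03); print(c,m,round(d["score"],2),np.round(d["pixel"],1),q.round(4),q@ey)
```

```text
[ 0.62220639 -0.12335906  0.03      ] [ 0.61743542 -0.17833417  0.03      ] 0.0551101054737146
[ 0.6225016  -0.12106675  0.03      ] [ 0.61768852 -0.17650798  0.03      ] 0.055577578310811684
scene ball 0.86 [275.9 281.4] [ 0.6273 -0.1265  0.03  ] -0.042546232050355764
scene notch 0.57 [259.6 272.5] [ 0.6171 -0.1715  0.03  ] -0.0885411369197484
scene notch 0.42 [283.3 250.6] [ 0.5396 -0.1463  0.03  ] -0.07378860729789515
top notch 0.82 [372.9 213. ] [ 0.6178 -0.1792  0.03  ] -0.09604325565244928
```

View pics/s14.png

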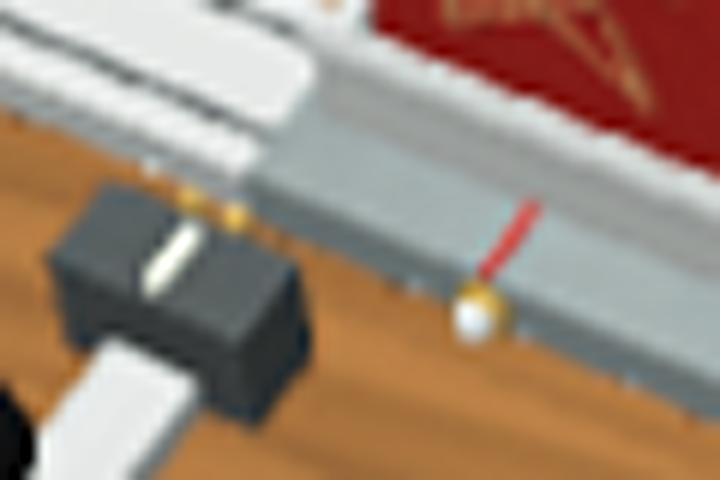

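arm_command --series '[[[-0.014,-0.11,0,0,0,0,0],[-0.022,-0.2,0,0,0,0,0],[-0.024,-0.2,0,0,0,0,0],[-0.024,-0.2,0,0,0,0,0],[-0.012,-0.09,0,0,0,0,0],[0,0,0,0,0,0,0],[0,0,0,0,0,0,0]]]'

```text
time_s: 16.35
position: [0.5947, -0.0551, 0.0752]
ee_rot: [180.0, -0.1, -7.8]
ft_force: [3.0, -1.5, 7.7]
grip_width: 0.0208
```

```bash
cat > look.py <<'E'
import sys
from h import *
t=sys.argv[1]
o=readout.observe(); P=o["position"]; print(o["position"].round(4),o["ee_rot"].round(2),o["time_s"],o["ft_force"].round(1),o["grip_width"])
a=cams.camera("scene")[250:300,230:290,::-1]; b=cams.camera("top")[185:235,340:400,::-1]
f=lambda i:cv2.resize(i,None,fx=6.6,fy=6.6,interpolation=cv2.INTER_CUBIC)
cv2.imwrite(f"pics/{t}.png",np.hstack([f(a),f(b)]))
E
python3 look.py l1
```

```text
[ 0.5947 -0.0551  0.0752] [ 1.7996e+02 -7.0000e-02 -7.8000e+00] 16.35 [ 3.  -1.5  7.7] 0.020838840292298225
```

View pics/l1.png

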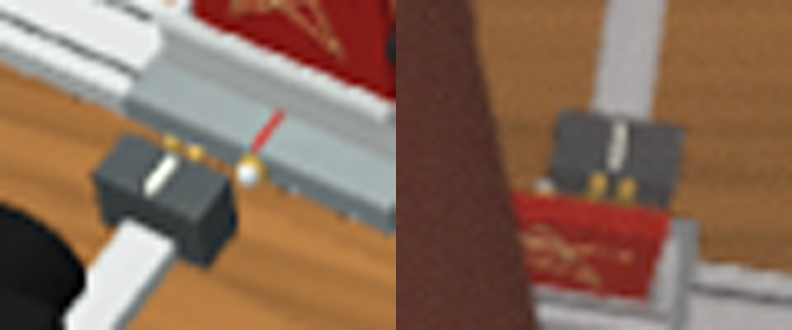

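arm_command --series '[[[-0.006,-0.05,0,0,0,0,0],[-0.006,-0.05,0,0,0,0,0],[-0.006,-0.05,0,0,0,0,0],[-0.006,-0.05,0,0,0,0,0],[0,0,0,0,0,0,0]]]'

```text
time_s: 16.95
position: [0.5936, -0.0625, 0.0752]
ee_rot: [180.0, -0.1, -7.8]
ft_force: [2.1, -0.9, 7.0]
grip_width: 0.0209
```

arm_command --series '[[[-0.006,-0.05,0,0,0,0,0],[0,0,0,0,0,0,0],[0,0,0,0,0,0,0]]]'

```text
time_s: 17.25
position: [0.5934, -0.0645, 0.0753]
ee_rot: [180.0, -0.1, -7.8]
ft_force: [1.3, 1.0, 6.4]
grip_width: 0.0209
```

arm_command --series '[[[-0.006,-0.05,0,0,0,0,0],[0,0,0,0,0,0,0],[0,0,0,0,0,0,0]]]'

```text
time_s: 17.55
position: [0.5931, -0.0664, 0.0753]
ee_rot: [180.0, -0.1, -7.8]
ft_force: [3.1, 0.1, 7.9]
grip_width: 0.0211
```

```bash
python3 look.py l2
```

```text
[ 0.5931 -0.0664  0.0753] [ 1.7998e+02 -6.0000e-02 -7.7700e+00] 17.55 [3.1 0.1 7.9] 0.02112011447535203
```

View pics/l2.png

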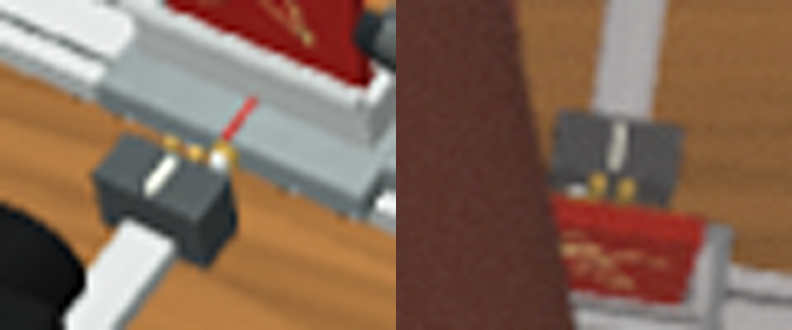

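arm_command --series '[[[-0.003,-0.025,0,0,0,0,0],[-0.003,-0.025,0,0,0,0,0],[0,0,0,0,0,0,0]]]'

```text
time_s: 17.95
position: [0.5929, -0.0683, 0.0753]
ee_rot: [180.0, -0.1, -7.8]
ft_force: [1.7, 1.5, 7.0]
grip_width: 0.0205
```

arm_command --series '[[[-0.003,-0.025,0,0,0,0,0],[-0.003,-0.025,0,0,0,0,0],[0,0,0,0,0,0,0]]]'

```text
time_s: 18.25
position: [0.5928, -0.069, 0.0753]
ee_rot: [-179.9, -0.1, -7.7]
ft_force: [1.9, 3.7, 6.8]
grip_width: 0.0207
```

arm_command --series '[[[-0.003,-0.025,0,0,0,0,0],[0,0,0,0,0,0,0]]]'

```text
time_s: 18.45
position: [0.5927, -0.0692, 0.0753]
ee_rot: [-179.9, -0.1, -7.7]
ft_force: [2.2, 6.0, 6.6]
grip_width: 0.0209
```

```bash
python3 look.py l3
```

```text
[ 0.5927 -0.0692  0.0753] [-1.7989e+02 -6.0000e-02 -7.6800e+00] 18.45 [2.2 6.  6.6] 0.020859547675633812
```

View pics/l3.png

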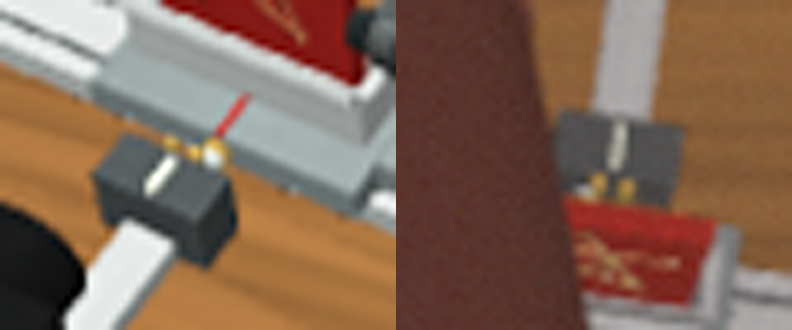

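arm_command --series '[[[-0.003,-0.025,0,0,0,0,0],[-0.003,-0.025,0,0,0,0,0],[0,0,0,0,0,0,0],[0,0,0,0,0,0,0]]]'

```text
time_s: 18.95
position: [0.5926, -0.0697, 0.0753]
ee_rot: [-179.8, -0.1, -7.6]
ft_force: [3.6, 9.5, 7.3]
grip_width: 0.021
```

arm_command --series '[[[-0.003,-0.025,0,0,0,0,0],[-0.003,-0.025,0,0,0,0,0],[0,0,0,0,0,0,0],[0,0,0,0,0,0,0]]]'

```text
time_s: 19.35
position: [0.5923, -0.0721, 0.0753]
ee_rot: [-179.8, -0.1, -7.6]
ft_force: [2.1, 6.8, 6.1]
grip_width: 0.0212
```

arm_command --series '[[[-0.003,-0.025,0,0,0,0,0],[0,0,0,0,0,0,0],[0,0,0,0,0,0,0]]]'

```text
time_s: 19.65
position: [0.5919, -0.0753, 0.0752]
ee_rot: [-180.0, -0.0, -7.7]
ft_force: [1.2, 2.4, 7.5]
grip_width: 0.0207
```

```bash
python3 look.py l4
```

```text
[ 0.5919 -0.0753  0.0752] [-1.7996e+02 -4.0000e-02 -7.7200e+00] 19.65 [1.2 2.4 7.5] 0.02069056096680941
```

View pics/l4.png

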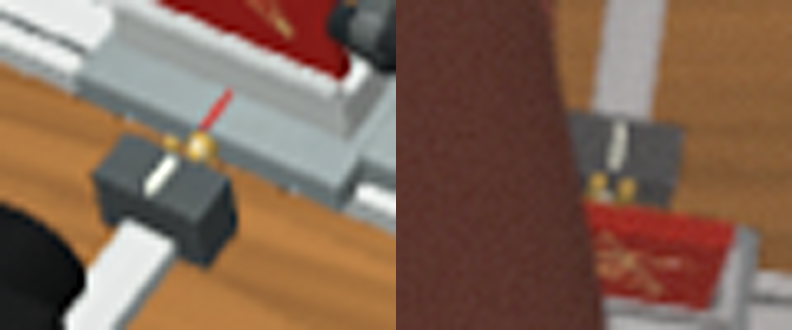

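arm_command --series '[[[-0.003,-0.025,0,0,0,0,0],[0,0,0,0,0,0,0],[0,0,0,0,0,0,0]]]'

```text
time_s: 20.05
position: [0.5916, -0.0774, 0.0752]
ee_rot: [180.0, -0.0, -7.8]
ft_force: [1.5, 0.0, 7.8]
grip_width: 0.0211
```

arm_command --series '[[[-0.003,-0.025,0,0,0,0,0],[0,0,0,0,0,0,0],[0,0,0,0,0,0,0]]]'

```text
time_s: 20.35
position: [0.5915, -0.0782, 0.0752]
ee_rot: [180.0, -0.0, -7.8]
ft_force: [1.5, 0.7, 7.3]
grip_width: 0.0211
```

```bash
python3 look.py l5
```

```text
[ 0.5915 -0.0782  0.0752] [ 1.7999e+02 -4.0000e-02 -7.7600e+00] 20.35 [1.5 0.7 7.3] 0.021106431932664413
```

View pics/l5.png

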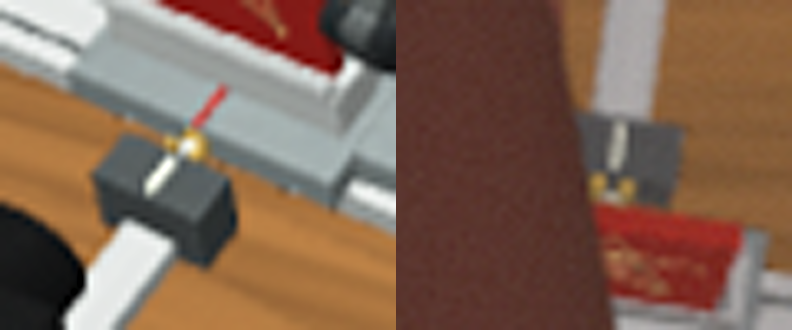

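arm_command --series '[[[0,0,0,0,0,0,0],[0,0,0,0,0,0,0],[0,0,0,0,0,0,0],[0,0,0,0,0,0,0]]]'

```text
time_s: 20.85
position: [0.5915, -0.0782, 0.0752]
ee_rot: [180.0, -0.0, -7.8]
ft_force: [1.5, 1.4, 7.7]
grip_width: 0.021
```

Run:
```python
from h import *
o=readout.observe(); print(o["position"].round(4),o["ft_force"].round(1))
a=cams.camera("scene"); b=cams.camera("top")
cv2.imwrite("pics/f1.png",cv2.resize(a[200:320,220:380,::-1],None,fx=5,fy=5,interpolation=cv2.INTER_CUBIC))
cv2.imwrite("pics/f2.png",cv2.resize(b[195:225,360:390,::-1],None,fx=18,fy=18,interpolation=cv2.INTER_CUBIC))
```

```text
[ 0.5915 -0.0782  0.0752] [1.5 1.4 7.7]
```

View pics/f1.png

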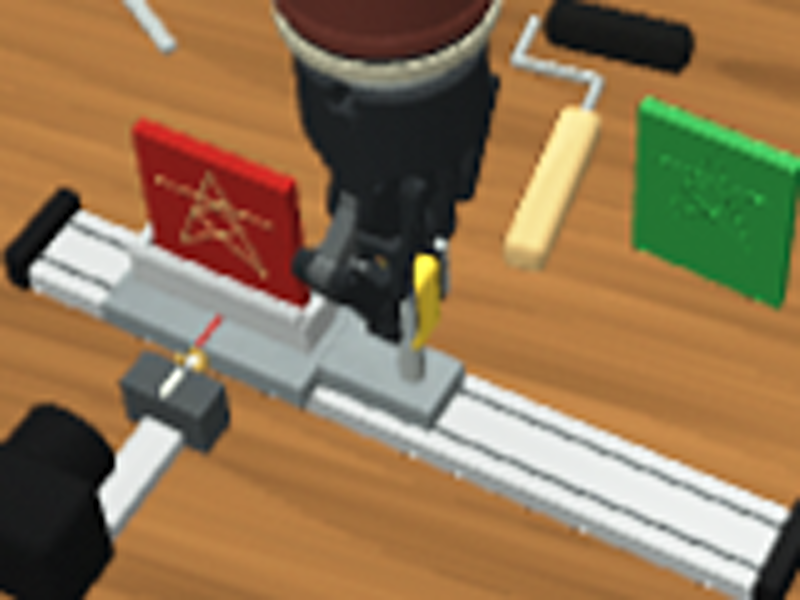

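View pics/f2.png

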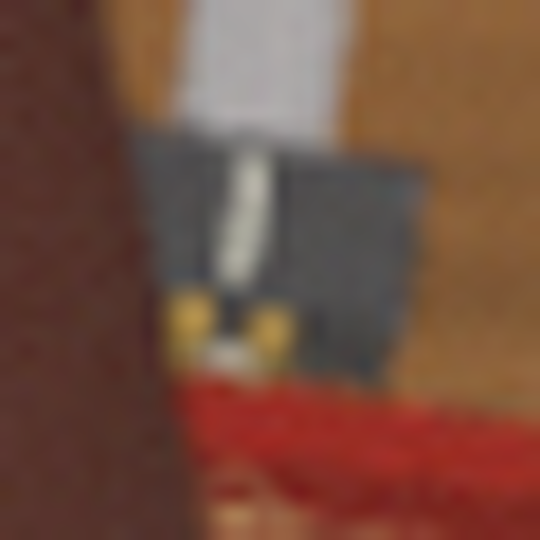

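The red mark, white line and ball are in line, with the ball midway between the ridges (230 against a centre of 232 in the top-camera crop). Handing in.

Run:
```python
from plant import env,readout
print(env.sign_off()); o=readout.observe(); print(o["time_s"],o["position"],o["ft_force"],o["grip_width"])
```

```text
the job is handed in; nothing more can be done
None
the job is handed in; nothing more can be done
```

I finished the job and handed it in at about 21 s on the robot's clock; sign-off gave no verdict.

**What I did:** I drew the red block straight up out of the plywood rack and lowered it into the carriage groove. I let go once it touched the floor, with 16 N upward at the expected height. I then gripped the yellow grip at 80 N and slid the carriage along the rail. For the last few millimetres I moved in 1 mm steps, over the first ridge and into the notch.

**Last checks:**
- **Notch:** resistance began 10 mm before the final position, peaked near 9.5 N and fell to about 1 N. In both cameras the ball sits midway between the brass ridges, in line with the white line.
- **Block and grip:** the red block stands upright in the groove, clear of the fingers. The yellow grip is held with the fingers 21 mm apart.
- **Bystanders:** the last picture showed the green block and the roller handle looking undisturbed. I did not re-measure any bystander or the rack's other two blocks.

**What disagreed:**
- **Wrist camera:** it read about 1.5 mm off sideways, so I positioned the block relative to the groove within the same picture.
- **Distance to the notch:** before the final creep, estimates of the remaining distance ranged from about 46 to 55 mm. I relied on the force readings there.
- **Leftover force:** about 7.5 N upward remained on the tool while holding the grip, and I left it as it was.

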